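# Shut off the marked air line

### The job

One air line of the gauges has to be shut off. With the fingertips only, push the cover of the grey valve box all the way back, away from you, to reveal the three valve levers, then push the red lever round, clockwise, until it is fully shut, lying across the box. Leave the two black levers open and the cover back, and do not disturb or pick up anything else on the bench.

Things in the scene. Friction and masses are not known exactly. Their poses are not given: they have to be found in the camera images.
- valve_box: grey air-supply box fixed to the bench, 280 mm deep (x, away from the robot), 320 mm wide (y, to the left), walls 80 mm high, side rails to 91 mm; yaw within 0.2 rad. Origin: centre of its underside. Front bay (x -133 to -5 mm, y +-153 mm) holds three valves at y = -80, 0, +80 mm in any order, under the sliding cover; behind is a closed deck the cover slides over
- cover (a joint): sliding cover of the valve box (white plate, 138x298x4 mm, top face 84 mm above the bench, held in guide rails so it only slides): 0 = closed over the bay, grows as it slides along the box's +x (away from the robot), 0.125 m = fully open against its stop. It needs about 2 N and stays where it is left
- cover_push (a point): centre of the near upright face of the black push block fixed on the cover: block 120 mm wide (y), 92 mm deep (x), 20 mm high (from 84 to 104 mm above the bench), this point 94 mm above the bench. In front of the face 42 mm of flat cover plate reach to the front wall. The point moves with the cover
- red_lever (a joint): lever of the marked valve (red with a white band; the other two are plain black): 0 = open, lever points to the box's front (-x); grows as it turns clockwise seen from above; 1.571 rad = shut against its stop, lever points to the box's left (+y). It may start up to 0.35 rad. It needs about 3 N near its end and stays where it is left
- red_stem (a point): point on the upright turning axis of the red lever at mid-height of the lever, 60 mm above the bench. Lies 42 mm in front of the box's origin (x = -42 mm), at y = -80, 0 or +80 mm. In the bay all but levers and stems is below 40 mm above the bench, so fingertips can go down to 48 mm between the levers
- red_grip (a point): point on the centre line of the red lever, 42 mm out from its turning axis, 60 mm above the bench. The lever is 12 mm wide and 12 mm high (54 to 66 mm above the bench) and ends 55 mm from the axis. Moves with the lever; hidden below the cover until that is slid back
- left_lever (a joint): lever of one of the two other valves (plain black, same shape as the red one): 0 = open (points to the front), 1.571 = shut; starts open within 0.05 rad and must be left so. The name says nothing of its place: the valves are shuffled
- left_grip (a point): point on that black lever, 42 mm out from its turning axis, 60 mm above the bench
- right_lever (a joint): lever of one of the two other valves (plain black, same shape as the red one): 0 = open (points to the front), 1.571 = shut; starts open within 0.05 rad and must be left so. The name says nothing of its place: the valves are shuffled
- right_grip (a point): point on that black lever, 42 mm out from its turning axis, 60 mm above the bench
- oil_bottle: small yellow oil bottle with a red spout, 36 mm across, 98 mm tall, loose on the bench right of the valve box; origin at the centre of its underside
- ring_gauge: loose steel ring gauge, 46 mm across, 14 mm high, on the bench right of the valve box; origin at the centre of its underside
- plug_gauge: loose steel plug gauge, 98 mm long along its y, 16 mm high, on the bench right of the valve box; origin at the centre of its underside
- setting_master: loose stepped steel setting master, 30 mm across, 43 mm tall, at the back right; origin at the centre of its underside
- tape_roll: brown tape roll lying flat, 66 mm across, 18 mm high, on the right; origin at the centre of its underside

How it is judged:
By the outcome, as a careful person would: the job done as asked, in the order asked, and still so for the second after the job is handed in, with the robot touching nothing.
It also fails if it takes over 48 s, if anything falls off the work surface, if the arm or the gripper's body presses on something with over 40 N, if the wrist force passes 120 N, or if a joint passes its speed limit or range.

### The arm

A 6-joint arm with a two-finger parallel gripper is mounted at the origin on the work surface; the furniture and walls round the work are solid. World frame = base frame: x ahead of the robot, y to its left, z up, the work surface at z = 0. Lengths are in m, angles in rad, forces in N, time in s.
With the tool pointing down it reaches from about 0.35 to 0.95 m from the base axis. Payload 17.4 kg.
Tool frame: the origin (TCP) lies at the very end of the fingers, on their centre line; the grasp point (between the pads) lies 19 mm behind it (env.tcp_to_grasp is the distance from the TCP to the grasp point, in m); z points along the fingers, y is the direction in which the jaws open and shut (so a half turn about z gives the same grasp; the last joint's range is limited). The gripper opens to 93 mm and grips with 3 to 60 N. Pads are 15 mm wide; open, the fingers measure 128 mm over their backs; the gripper's body (75 mm by 188 mm) begins 65 mm behind the grasp point.
Start: joints at [1.098, 0.116, 1.442, -0, 1.584, -0.038], TCP at [0.284, 0.612, 0.184] pointing down, gripper open.
Joint ranges: [-2.83, 2.83], [-0.83, 2.19], [0.07, 2.5], [-1.14, 4.28], [0.01, 3], [-2.97, 2.97]. Speed limits (rad/s): [1.89, 1.89, 2.22, 3.14, 3.14, 3.14].

### API

Orientations are given as [roll, pitch, yaw] about the fixed x, y, z axes, in that order (R = Rz(yaw) Ry(pitch) Rx(roll)).
In Python, from station import env gives the robot as it stands.
- The arm moves only by the tool jog_arm, never from a script. Its argument "steps" is a list of rows, each an object with "slide": the shift along the world's x, y, z in mm, a list of three; "turn": the turn about the world's z in rad; "grip": the closure, from 0 (fully open) to 1 (shut). A call has 1 to 12 rows; each row shifts and turns the commanded pose from where the row before left it; what a row does not reach is not made up. A row lasts 1/8 s, in which the tool goes at most 62.5 mm and 10.7 degrees, less where a joint would pass 70% of its speed; a pose out of reach is approached as far as the arm can. A call is refused whole if a number of a shift passes 62.5 or a number of a turn 0.188, either way. A call with a gripper value outside its range is refused whole. The fingers move at their own pace and stop on an object; "force" is the grip in N (left out, the last holds). Time passes only in rows, so rows that do not move let the fingers close. It gives the time, the measured TCP pose, the force and the opening at its end, in the units of the state.
- env.observe(): the state, without advancing time (a new reading comes with each control period).
- env.grab_frame(name): name is "scene" or "top"; returns (picture, depth): 420x560x3 uint8, blue, green, red; 420x560 float32, m along the optical axis (not along the pixel's ray), 0 where there is no reading.
- env.get_calibration(name): a dict with "intrinsics" (3x3 intrinsics, pixels), "cam_to_world" (4x4, takes a point from camera to world coordinates). Camera axes: x right, y down, z forward; pixel columns grow to the right and rows downward; lengths in m; the calibration is good to about 2 mm. A picture is of the moment at which its call begins. get_calibration takes no time and is no camera call.
- env.sign_off(): hands the job in, once; it reports no verdict.
Trained networks look in the newest picture that a camera, given by its name, has taken for a name from the list of things; names that differ only in an ending like _2 or _b are one class to them, and where a whole thing is asked for, a point or a joint stands for the part that bears it (a point fixed in the world has none). Each returns a list of dicts, best first, with "p" (0 to 1); they miss things now and then, are a little off and sometimes report something else, mostly with a low value. They report only what shows in the picture. A call takes as long as a camera call.
- env.outline_of(camera, label): "pixels" (420x560 bool, what is visible of it) and "rect" ([left, top, width, height] as shares, 0 to 1, of the picture: columns of its width, rows of its height, round what is visible of it).
- env.landmark_of(camera, label): "position" ([column, row] as shares, 0 to 1, of the picture: columns of its width, rows of its height: a listed point, or the origin of a listed thing).
The state is a dict: "time_s": time; "joints": joint angles; "qvel": joint speeds; "joint_torque": joint torques, N m; "ee_pos": TCP position; "orientation": TCP orientation; "contact_force": force on the tool from outside, world axes, zero at the start; "torque": the same for the moment, N m; "finger_gap": opening from 0.0 (shut) to 1.0 (fully open).
Only numpy, scipy, OpenCV 4.12 (cv2) and the standard library are available. Lean on these libraries where they do the work, as an engineer would, in place of code of your own. Each camera call takes 0.05 s, during which the arm holds its last target.

## Working session

There is one attempt and no reset: what is moved stays moved. The work goes in short steps, Python scripts to look and compute and a tool call to move; the robot and the scene stay as the last step left them, time stands still between calls to the robot, and variables do not carry over. Pictures are saved under pics/ and viewed, and the job is handed in when it is done.

Besides the shell and the picture viewer there is one more tool, called after "Call:" by a JSON object that holds its "method" and its "body". jog_arm: Moves the arm, as the interface text tells. Its arguments: {"type":"object","properties":{"steps":{"type":"array"},"force":{"type":"number"}},"required":["steps"]}

```bash
mkdir -p pics; cat > h.py <<'E'
from station import env
import numpy as np, cv2
def px2w(cam,u,v,z=None,d=None):
    c=env.get_calibration(cam);K=np.array(c["intrinsics"]);T=np.array(c["cam_to_world"])
    r=np.linalg.inv(K)@np.array([u,v,1.0])
    if d is not None: p=r*d; return T[:3,:3]@p+T[:3,3]
    R=T[:3,:3]@r; s=(z-T[2,3])/R[2]; return T[:3,3]+s*R
E
python3 - <<'E'
from h import *
for c in("top","scene"):
    p,d=env.grab_frame(c); cv2.imwrite(f"pics/{c}0.png",p)
    np.save(f"{c}0.npy",d)
for c in("top","scene"):
    for l in("cover_push","valve_box","red_stem","red_grip"):
        for r in env.landmark_of(c,l)[:2]:
            u,v=r["position"][0]*560,r["position"][1]*420
            z=dict(cover_push=.094,valve_box=0).get(l,.06)
            print(c,l,round(r["p"],2),round(u),round(v),px2w(c,u,v,z=z).round(3))
s=env.observe();print(s["time_s"],s["ee_pos"],s["orientation"],s["finger_gap"])
E
```

```text
top cover_push 0.57 203 235 [0.458 0.05  0.094]
top valve_box 0.58 211 207 [0.537 0.047 0.   ]
scene cover_push 0.95 217 188 [0.463 0.048 0.094]
scene valve_box 0.55 236 194 [0.54  0.057 0.   ]
0.5 [0.28433209 0.61218541 0.18409347] [-3.14150688e+00 -2.98661591e-05  2.70678600e+00] 0.9978397185746114
```

View pics/top0.png

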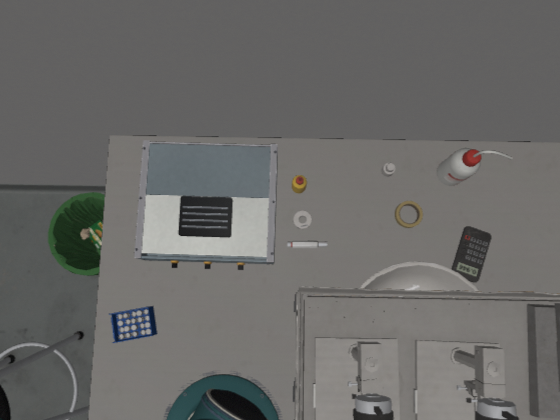

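View pics/scene0.png

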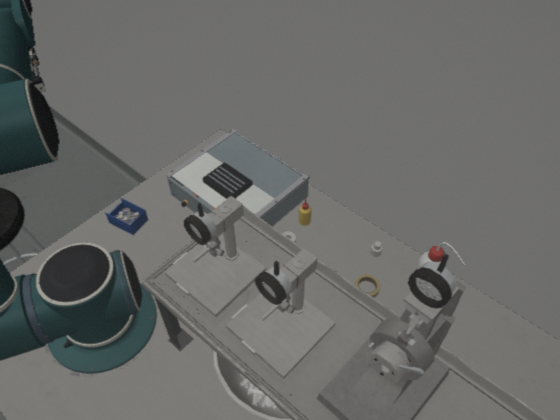

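The top view shows the box at about (136–277, 140–263), with the cover closed and its black block front at (205,236). The gauge stands are at lower right, from about column 300 and row 290. Next I'll get the box pose accurately.

```bash
python3 - <<'E'
from h import *
p=cv2.imread("pics/top0.png");d=np.load("top0.npy")
cv2.imwrite("pics/topcrop0.png",cv2.resize(p[130:280,120:320],None,fx=4,fy=4,interpolation=cv2.INTER_CUBIC))
# world point map
c=env.get_calibration("top");K=np.array(c["intrinsics"]);T=np.array(c["cam_to_world"])
v,u=np.mgrid[:420,:560];P=(np.linalg.inv(K)@np.stack([u.ravel(),v.ravel(),np.ones(u.size)]))*d.ravel()
W=(T[:3,:3]@P+T[:3,3:]).T.reshape(420,560,3)
roi=np.zeros((420,560),bool);roi[130:275,125:285]=True
m=roi&(W[...,2]>.07)&(d>0)
cnt=max(cv2.findContours(m.astype(np.uint8),0,2)[0],key=cv2.contourArea)
pts=W[m][:,:2];r=cv2.minAreaRect((pts*1000).astype(np.float32));print("box rect mm",r)
m2=roi&(W[...,2]>.097)&(d>0);pts=W[m2][:,:2];print("block",m2.sum(),cv2.minAreaRect((pts*1000).astype(np.float32)),np.median(W[m2][:,2]))
# tall obstacles
for lo in(.1,.14,.2,.25):
    m3=(W[...,2]>lo)&(d>0)&(W[...,0]>.3)&(W[...,1]>-.5)
    q=W[m3]; print(lo,m3.sum(),q.min(0).round(3) if len(q) else"",q.max(0).round(3) if len(q) else "")
m3=(W[...,2]>.1)&(d>0)&(W[...,0]>.15)&(W[...,1]>-.6)&(W[...,1]<-.12);q=W[m3];print(q.min(0).round(3),q.max(0).round(3))
for (a,b) in((370,350),(296,292),(370,405),(490,360)):print(a,b,W[b,a].round(3))
E
```

```text
box rect mm ((541.2098388671875, 45.38184356689453), (320.9877014160156, 280.16180419921875), 89.32875061035156)
block 2066 ((501.1386413574219, 45.563621520996094), (120.62080383300781, 92.48902893066406), 89.41612243652344) 0.10370870831674661
0.1 64833 [ 0.3 -0.5  0.1] [0.743 0.542 0.585]
0.14 59524 [ 0.3  -0.5   0.14] [0.743 0.521 0.585]
0.2 55074 [ 0.3 -0.5  0.2] [0.743 0.485 0.585]
0.25 50858 [ 0.3  -0.5   0.25] [0.743 0.458 0.585]
[ 0.15 -0.6   0.1 ] [ 0.743 -0.12   0.585]
370 350 [ 0.25  -0.267  0.45 ]
296 292 [ 0.333 -0.16   0.272]
370 405 [ 0.177 -0.261  0.477]
490 360 [ 0.239 -0.446  0.449]
```

View pics/topcrop0.png

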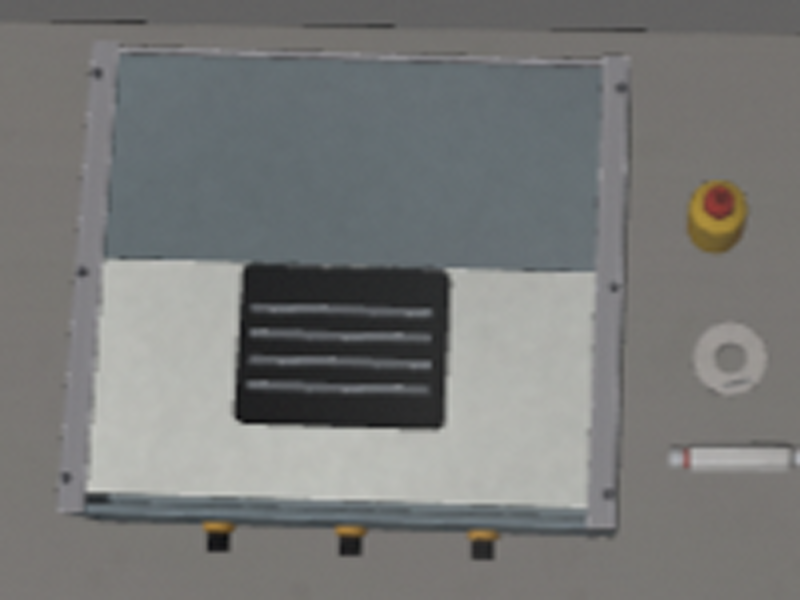

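```bash
python3 - <<'E'
print(1)
from h import *
d=np.load("top0.npy")
c=env.get_calibration("top");K=np.array(c["intrinsics"]);T=np.array(c["cam_to_world"])
v,u=np.mgrid[:420,:560];P=(np.linalg.inv(K)@np.stack([u.ravel(),v.ravel(),np.ones(u.size)]))*d.ravel()
W=(T[:3,:3]@P+T[:3,3:]).T.reshape(420,560,3)
for lo in(.07,.097):
    m=np.zeros((420,560),bool);m[130:275,125:285]=True;m&=(W[...,2]>lo)&(d>0)
    print(cv2.boxPoints(cv2.minAreaRect((W[m][:,:2]*1000).astype(np.float32))).round(1).tolist())
E
```

```text
1
[[399.29998779296875, -113.5], [679.4000244140625, -116.69999694824219], [683.2000122070312, 204.1999969482422], [403.0, 207.5]]
[[454.29998779296875, -14.300000190734863], [546.7999877929688, -15.199999809265137], [548.0, 105.4000015258789], [455.5, 106.30000305175781]]
```

The box centre is at about (0.541, 0.045) with yaw -0.011, and the push face is at x≈0.455, y≈0.046. Measured sizes match the given ones: 321x280, and 121x92 with its top at 104 mm. I'll approach the block with the jaws closed and the jaw axis along y.

Call:
{"method": "jog_arm", "body": {"steps": [{"slide":[12,-48,0],"turn":0.04,"grip":1},{"slide":[12,-48,0],"turn":0.04,"grip":1},{"slide":[12,-48,0],"turn":0.04,"grip":1},{"slide":[12,-48,0],"turn":0.04,"grip":1},{"slide":[12,-48,0],"turn":0.04,"grip":1},{"slide":[12,-48,0],"turn":0.04,"grip":1},{"slide":[12,-48,0],"turn":0.04,"grip":1},{"slide":[12,-48,0],"turn":0.04,"grip":1},{"slide":[12,-48,0],"turn":0.04,"grip":1},{"slide":[12,-48,0],"turn":0.04,"grip":1},{"slide":[12,-48,0],"turn":0.03,"grip":1},{"slide":[12,-38,0],"turn":0,"grip":1}], "force": 20}}

```text
time_s: 2.0
ee_pos: [0.4285, 0.0444, 0.1845]
orientation: [3.142, 0.001, 3.137]
contact_force: [1.1, 0.5, -0.9]
finger_gap: 0.007
```

Call:
{"method": "jog_arm", "body": {"steps": [{"slide":[0,1,-30],"turn":0,"grip":1},{"slide":[0,0,-30],"turn":0,"grip":1},{"slide":[0,0,-20],"turn":0,"grip":1},{"slide":[0,0,-10],"turn":0,"grip":1},{"slide":[0,0,0],"turn":0,"grip":1}]}}

```text
time_s: 2.62
ee_pos: [0.4283, 0.0473, 0.0942]
orientation: [3.142, -0.0, 3.137]
contact_force: [0.7, -0.3, 0.4]
finger_gap: 0.005
```

```bash
python3 - <<'E'
from h import *
for c in("top","scene"):
    p,d=env.grab_frame(c); q=p[120:300,100:340] if c=="top" else p[100:280,100:340]
    cv2.imwrite(f"pics/{c}1.png",cv2.resize(q,None,fx=3,fy=3))
s=env.observe();print(s["ee_pos"],s["contact_force"])
E
```

```text
[0.4287414  0.04732551 0.09507683] [-0.87810494 -0.55627713  0.12746086]
```

View pics/scene1.png

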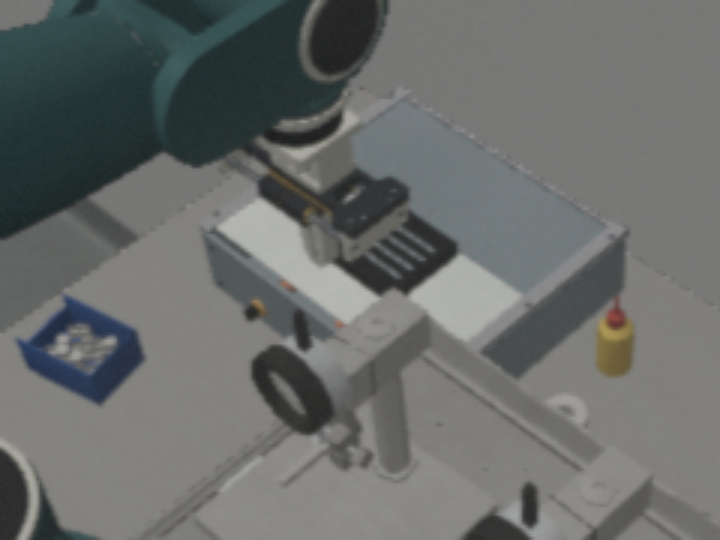

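The closed fingertips stand in front of the black block, at (320,240) in the crop, clear of the front wall. Now I'll push.

Call:
{"method": "jog_arm", "body": {"steps": [{"slide":[8,0,0],"turn":0,"grip":1},{"slide":[8,0,0],"turn":0,"grip":1},{"slide":[12,0,0],"turn":0,"grip":1},{"slide":[14,0,0],"turn":0,"grip":1},{"slide":[14,-1,0],"turn":0,"grip":1},{"slide":[14,0,0],"turn":0,"grip":1},{"slide":[14,0,0],"turn":0,"grip":1},{"slide":[14,-1,0],"turn":0,"grip":1},{"slide":[14,0,0],"turn":0,"grip":1},{"slide":[12,0,0],"turn":0,"grip":1},{"slide":[6,0,0],"turn":0,"grip":1}]}}

```text
time_s: 4.1
ee_pos: [0.559, 0.0452, 0.094]
orientation: [-3.142, -0.0, 3.137]
contact_force: [-0.1, -0.4, 0.1]
finger_gap: 0.005
```

Call:
{"method": "jog_arm", "body": {"steps": [{"slide":[4,0,0],"turn":0,"grip":1},{"slide":[3,0,0],"turn":0,"grip":1},{"slide":[3,0,0],"turn":0,"grip":1}]}}

```text
time_s: 4.47
ee_pos: [0.5684, 0.0452, 0.0942]
orientation: [3.142, 0.0, 3.137]
contact_force: [0.2, 0.3, 0.1]
finger_gap: 0.004
```

```bash
python3 - <<'E'
from h import *
for c in("top","scene"):
    p,d=env.grab_frame(c); q=p[120:300,100:340] if c=="top" else p[100:280,100:340]
    cv2.imwrite(f"pics/{c}2.png",cv2.resize(q,None,fx=3,fy=3))
s=env.observe();print(s["ee_pos"],s["contact_force"])
E
```

```text
[0.56845844 0.04520868 0.09420165] [ 0.99338273 -0.42277121  0.13849377]
```

View pics/scene2.png

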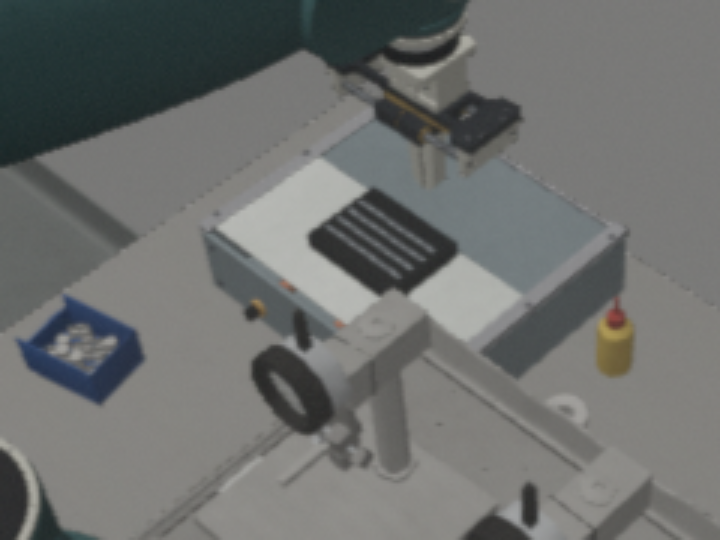

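View pics/top2.png

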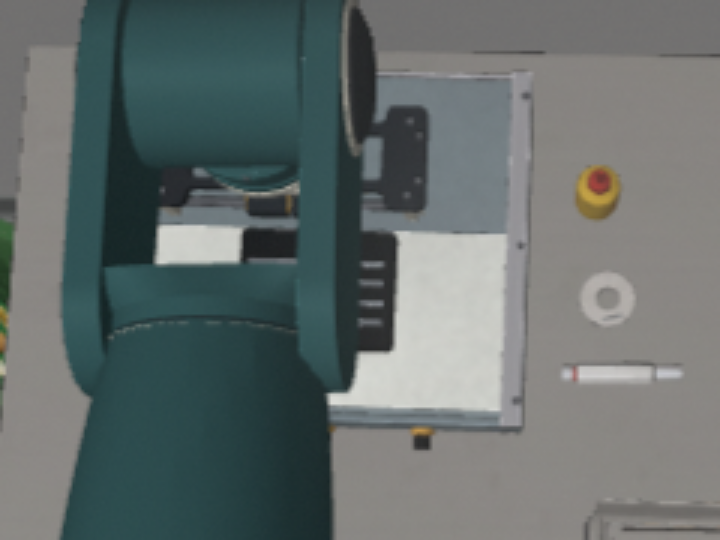

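The cover did not move. The block is still at its closed position, and the fingers passed over it to about (430,185) in the scene crop with no force. I'll measure where the fingertips really are.

```bash
python3 - <<'E'
from h import *
p,d=env.grab_frame("scene")
q=p[105:175,210:290];cv2.imwrite("pics/tip.png",cv2.resize(q,None,fx=8,fy=8,interpolation=cv2.INTER_NEAREST))
c=env.get_calibration("scene");K=np.array(c["intrinsics"]);T=np.array(c["cam_to_world"])
for z in(.094,.104,.124):
    w=np.array([*env.observe()["ee_pos"][:2],z]);x=T[:3,:3].T@(w-T[:3,3]);x=K@x;print(z,x[:2]/x[2],x[2])
for v in range(146,168):
    print(v,[(px2w("scene",u,v,d=d[v,u])*1000).round().astype(int).tolist() for u in (239,242,245,248)])
E
```

```text
0.094 [243.34394057 169.22331408] 1.522542967033765
0.104 [243.14381507 166.82056963] 1.5148668070217999
0.124 [242.73741732 161.94128145] 1.49951448699787
146 [[534, 17, 227], [538, 10, 229], [542, 2, 231], [577, 27, 192]]
147 [[535, 18, 222], [545, 17, 216], [540, 0, 229], [548, -4, 226]]
148 [[534, 18, 219], [563, 37, 188], [541, 1, 225], [541, -11, 232]]
149 [[561, 49, 178], [559, 33, 189], [565, 28, 188], [538, -14, 232]]
150 [[561, 49, 174], [562, 37, 181], [566, 29, 183], [539, -12, 227]]
151 [[558, 46, 174], [562, 37, 177], [564, 27, 181], [573, 24, 177]]
152 [[561, 50, 165], [561, 37, 174], [562, 25, 180], [575, 27, 170]]
153 [[559, 48, 165], [560, 36, 172], [562, 25, 176], [575, 28, 166]]
154 [[562, 51, 157], [561, 37, 166], [562, 26, 173], [577, 30, 159]]
155 [[562, 51, 153], [561, 38, 161], [565, 29, 164], [576, 29, 157]]
156 [[559, 49, 152], [560, 37, 159], [566, 31, 158], [576, 29, 153]]
157 [[563, 54, 142], [561, 38, 154], [563, 29, 158], [575, 28, 150]]
158 [[562, 53, 140], [558, 35, 154], [567, 33, 149], [577, 31, 142]]
159 [[561, 52, 137], [562, 40, 144], [562, 28, 151], [576, 30, 140]]
160 [[559, 50, 136], [560, 38, 142], [562, 28, 147], [614, 71, 83]]
161 [[597, 93, 77], [561, 40, 136], [564, 30, 141], [616, 73, 75]]
162 [[592, 89, 78], [560, 39, 134], [607, 77, 75], [611, 68, 78]]
163 [[591, 87, 76], [595, 78, 79], [602, 73, 77], [607, 64, 79]]
164 [[584, 80, 82], [593, 77, 77], [597, 67, 81], [605, 63, 78]]
165 [[585, 82, 75], [592, 76, 75], [595, 65, 79], [601, 59, 78]]
166 [[581, 78, 77], [583, 66, 83], [593, 63, 78], [600, 58, 76]]
167 [[578, 74, 77], [583, 67, 78], [588, 59, 80], [593, 51, 81]]
```

View pics/tip.png

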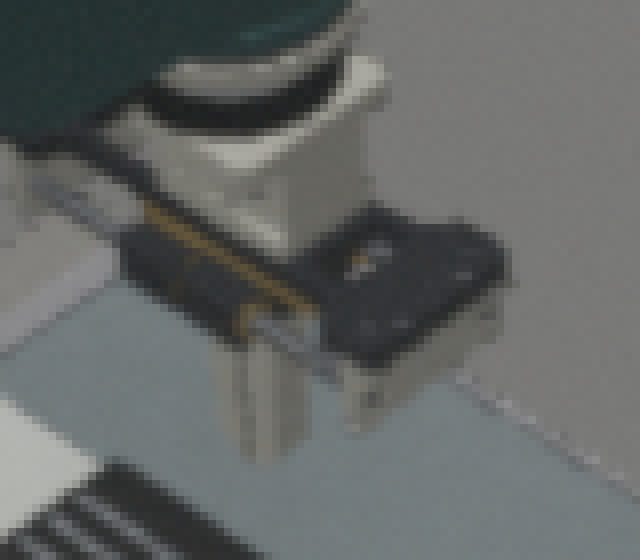

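```bash
python3 - <<'E'
from h import *
p,d=env.grab_frame("scene")
c=env.get_calibration("scene");K=np.array(c["intrinsics"]);T=np.array(c["cam_to_world"])
for u in (252,254,256,258,262): print(u,[(v,(px2w("scene",u,v,d=d[v,u])*1000).round().astype(int).tolist()) for v in range(150,161,1)])
print("edges",[ (u,v,(px2w("scene",u,v,d=d[v,u])*1000).round().astype(int).tolist()) for u in range(236,250) for v in [max(v for v in range(140,170) if px2w("scene",u,v,d=d[v,u])[2]>.1)]])
# top: body z
p,d=env.grab_frame("top")
for (X,Y) in((235,160),(232,170),(170,185)):
    pass
for (cx,cy) in((405,150),(405,190),(405,120),(350,190),(270,205)):
    u=100+cx//3;v=120+cy//3;print("top",u,v,(px2w("top",u,v,d=d[v,u])*1000).round())
s=env.observe();print(s["ee_pos"],s["joints"])
E
```

```text
252 [(150, [543, -23, 231]), (151, [537, -29, 235]), (152, [539, -27, 229]), (153, [539, -27, 224]), (154, [642, 81, 82]), (155, [641, 80, 79]), (156, [638, 77, 78]), (157, [631, 70, 83]), (158, [630, 69, 81]), (159, [628, 67, 80]), (160, [624, 63, 80])]
254 [(150, [533, -41, 249]), (151, [536, -38, 241]), (152, [534, -40, 240]), (153, [534, -40, 237]), (154, [533, -40, 233]), (155, [531, -42, 233]), (156, [535, -38, 223]), (157, [535, -38, 220]), (158, [536, -37, 215]), (159, [633, 63, 78]), (160, [630, 61, 77])]
256 [(150, [537, -45, 248]), (151, [534, -48, 248]), (152, [532, -49, 247]), (153, [535, -46, 239]), (154, [532, -49, 240]), (155, [538, -43, 228]), (156, [539, -42, 223]), (157, [538, -43, 221]), (158, [536, -44, 219]), (159, [635, 57, 81]), (160, [633, 56, 78])]
258 [(150, [538, -51, 251]), (151, [541, -48, 244]), (152, [544, -45, 236]), (153, [546, -42, 229]), (154, [549, -39, 221]), (155, [546, -42, 222]), (156, [547, -41, 217]), (157, [651, 64, 73]), (158, [643, 57, 79]), (159, [638, 52, 81]), (160, [640, 53, 75])]
262 [(150, [564, -40, 227]), (151, [564, -40, 223]), (
[... 179 characters left out ...]
(160, [649, 45, 74])]
edges [(236, 148, [561, 61, 175]), (237, 155, [562, 61, 147]), (238, 158, [558, 53, 142]), (239, 160, [563, 55, 130]), (240, 161, [561, 49, 131]), (241, 161, [563, 46, 132]), (242, 163, [561, 41, 127]), (243, 162, [560, 35, 136]), (244, 162, [561, 32, 137]), (245, 161, [566, 33, 137]), (246, 161, [563, 25, 145]), (247, 160, [568, 26, 145]), (248, 159, [573, 27, 144]), (249, 151, [539, -15, 225])]
top 235 170 [572. -35. 254.]
top 235 183 [546. -36. 252.]
top 235 160 [595. -34. 248.]
top 216 183 [502. -25. 450.]
top 190 188 [538.  57. 236.]
[0.56826175 0.0452144  0.09417964] [ 3.46419459e-02 -7.40221373e-02  1.78124127e+00  1.65227729e-05
  1.43432175e+00 -1.53141400e+00]
```

The fingertips show at z ≈ 0.131 and the body underside at ≈ 0.215, so both agree that the true tip is about 37 mm higher than reported. x and y agree. I'll go back in front of the block and measure the height again there.

Call:
{"method": "jog_arm", "body": {"steps": [{"slide":[0,0,15],"turn":0,"grip":1},{"slide":[-35,0,0],"turn":0,"grip":1},{"slide":[-35,0,0],"turn":0,"grip":1},{"slide":[-35,1,0],"turn":0,"grip":1},{"slide":[-35,0,0],"turn":0,"grip":1},{"slide":[0,0,-15],"turn":0,"grip":1},{"slide":[0,0,0],"turn":0,"grip":1}]}}

```text
time_s: 5.6
ee_pos: [0.4284, 0.0462, 0.0938]
orientation: [-3.142, -0.0, 3.137]
contact_force: [0.2, -0.1, 0.3]
finger_gap: 0.002
```

```bash
cat >> h.py <<'E'
def tip(name):
    """project reported tip, and list lowest finger pixels by depth near it"""
    p,d=env.grab_frame("scene");cv2.imwrite(f"pics/{name}.png",p)
    c=env.get_calibration("scene");K=np.array(c["intrinsics"]);T=np.array(c["cam_to_world"])
    v,u=np.mgrid[:420,:560];P=(np.linalg.inv(K)@np.stack([u.ravel(),v.ravel(),np.ones(u.size)]))*d.ravel()
    W=(T[:3,:3]@P+T[:3,3:]).T.reshape(420,560,3)
    e=env.observe()["ee_pos"];print("ee",np.round(e,4),np.round(env.observe()["contact_force"],1))
    m=(abs(W[...,0]-e[0])<.014)&(abs(W[...,1]-e[1])<.024)&(W[...,2]>.02)
    for r in range(420):
        k=np.where(m[r])[0]
        if len(k):print(r,k.min(),k.max(),(W[r,k].mean(0)*1000).round(),end=" | ")
    return p,d,W
E
python3 - <<'E'
from h import *
p,d,W=tip("s3")
cv2.imwrite("pics/s3c.png",cv2.resize(p[110:230,150:310],None,fx=5,fy=5,interpolation=cv2.INTER_CUBIC))
E
```

```text
ee [0.4287 0.0462 0.0941] [0.2 0.2 0.3]
75 186 188 [440.  69. 479.] | 76 185 189 [437.  66. 479.] | 77 183 190 [434.  64. 479.] | 78 181 193 [431.  59. 480.] | 79 181 194 [430.  56. 479.] | 80 179 197 [428.  52. 479.] | 81 181 198 [428.  47. 479.] | 82 182 200 [428.  42. 479.] | 83 185 201 [428.  35. 479.] | 84 184 197 [423.  37. 478.] | 85 187 196 [421.  33. 479.] | 86 189 195 [419.  29. 479.] | 87 191 195 [420.  27. 477.] | 88 191 194 [417.  26. 476.] | 173 210 210 [433.  30. 191.] | 174 210 210 [428.  25. 194.] | 175 204 211 [425.  36. 186.] | 176 200 206 [420.  46. 178.] | 177 201 208 [422.  43. 176.] | 178 201 209 [422.  41. 172.] | 179 201 210 [422.  40. 169.] | 180 201 212 [424.  39. 164.] | 181 202 212 [423.  36. 163.] | 182 202 213 [425.  37. 157.] | 183 202 213 [424.  37. 154.] | 184 202 213 [424.  38. 149.] | 185 203 213 [425.  37. 146.] | 186 204 212 [424.  36. 143.] | 187 204 211 [423.  38. 139.] | 188 205 209 [420.  38. 136.] | 189 207 208 [420.  35. 135.] | 191 206 207 [440.  69.  86.] | 192 205 208 [438.  68.  84.] | 193 203 210 [435.  63.  86.] | 194 202 212 [433.  61.  84.] | 195 202 212 [431.  57.  85.] | 196 201 213 [429.  55.  84.] | 197 202 214 [427.  50.  84.] | 198 204 218 [428.  42.  85.] | 199 204 218 [428.  38.  85.] | 200 206 216 [425.  35.  85.] | 201 206 214 [421.  34.  84.] | 202 209 215 [422.  28.  84.] | 203 210 212 [418.  28.  83.] | 207 212 213 [437.  49.  33.] | 208 212 215 [436.  44.  33.] |
```

View pics/s3c.png

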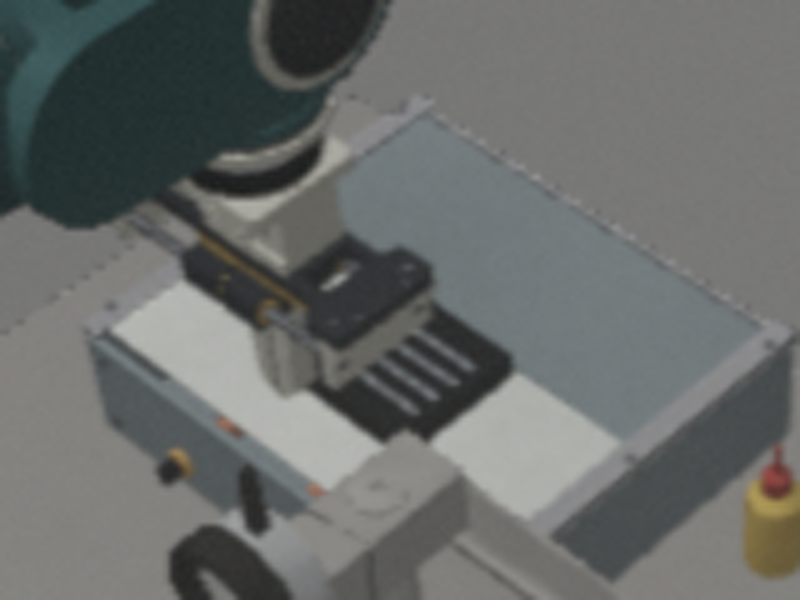

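Here the tip again shows at z ≈ 0.132, at pixel (207,189), above the plate. The height offset is constant at about +38 mm, so I'll go down by that much.

Call:
{"method": "jog_arm", "body": {"steps": [{"slide":[0,0,-15],"turn":0,"grip":1},{"slide":[0,0,-12],"turn":0,"grip":1},{"slide":[0,0,-6],"turn":0,"grip":1},{"slide":[0,0,-4],"turn":0,"grip":1},{"slide":[0,0,0],"turn":0,"grip":1}]}}

```text
time_s: 6.28
ee_pos: [0.4283, 0.0462, 0.0571]
orientation: [-3.142, -0.0, 3.137]
contact_force: [0.1, 0.1, -0.2]
finger_gap: 0.007
```

```bash
python3 - <<'E'
from h import *
p,d,W=tip("s4")
cv2.imwrite("pics/s4c.png",cv2.resize(p[140:230,150:270],None,fx=6,fy=6,interpolation=cv2.INTER_CUBIC))
E
```

```text
ee [0.4284 0.0462 0.0573] [0.1 0.5 0.6]
89 187 191 [438.  67. 442.] | 90 185 192 [433.  64. 443.] | 91 185 194 [432.  60. 443.] | 92 182 197 [431.  56. 443.] | 93 182 198 [428.  53. 443.] | 94 182 199 [427.  51. 442.] | 95 183 201 [427.  44. 442.] | 96 186 202 [427.  38. 443.] | 97 187 201 [425.  36. 442.] | 98 189 200 [423.  32. 442.] | 99 189 198 [420.  31. 441.] | 100 193 196 [419.  28. 441.] | 101 193 196 [417.  26. 440.] | 182 212 212 [432.  26. 160.] | 183 211 212 [431.  28. 155.] | 184 211 212 [430.  27. 153.] | 185 202 207 [421.  46. 142.] | 186 202 208 [420.  45. 139.] | 187 202 209 [420.  44. 136.] | 188 203 211 [421.  39. 134.] | 189 203 212 [422.  39. 130.] | 190 203 214 [425.  38. 124.] | 191 203 214 [424.  38. 121.] | 192 204 214 [425.  38. 116.] | 193 204 214 [424.  37. 113.] | 194 203 214 [425.  41. 105.] | 195 203 213 [423.  43. 102.] | 196 201 215 [426.  47.  92.] | 197 201 215 [425.  47.  88.] | 198 202 216 [426.  44.  86.] | 199 205 218 [428.  36.  86.] | 200 205 216 [424.  36.  84.] | 201 207 214 [422.  34.  83.] | 202 209 213 [420.  29.  84.] | 203 209 214 [420.  26.  83.] | 207 212 213 [437.  49.  33.] | 208 212 215 [435.  43.  35.] |
```

View pics/s4c.png

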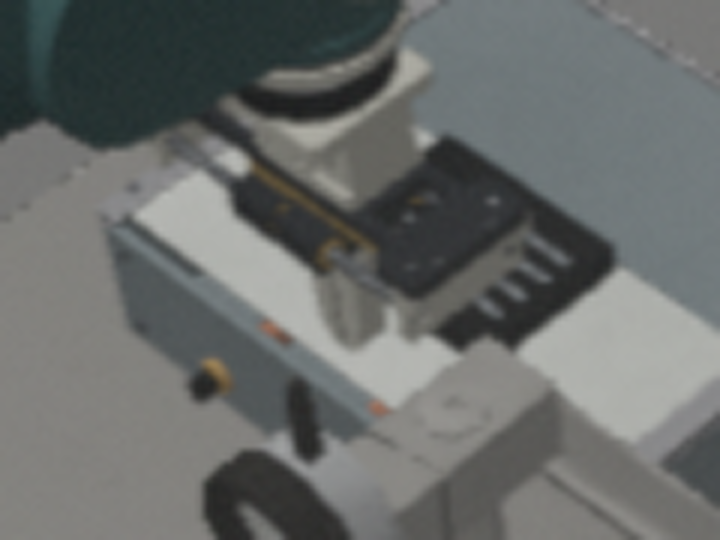

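The tip is now at z≈0.095, just above the plate in front of the block. I'll lower it 2 mm more and push to first contact.

Call:
{"method": "jog_arm", "body": {"steps": [{"slide":[5,0,-2],"turn":0,"grip":1},{"slide":[6,0,0],"turn":0,"grip":1},{"slide":[6,0,0],"turn":0,"grip":1},{"slide":[6,0,0],"turn":0,"grip":1},{"slide":[6,0,0],"turn":0,"grip":1}]}}

```text
time_s: 6.95
ee_pos: [0.4577, 0.0461, 0.0551]
orientation: [-3.141, -0.0, 3.137]
contact_force: [-2.9, -0.2, 2.4]
finger_gap: 0.004
```

Contact at -2.9 N, so the cover is sliding.

Call:
{"method": "jog_arm", "body": {"steps": [{"slide":[12,0,0],"turn":0,"grip":1},{"slide":[14,0,0],"turn":0,"grip":1},{"slide":[14,-1,0],"turn":0,"grip":1},{"slide":[14,0,0],"turn":0,"grip":1},{"slide":[14,0,0],"turn":0,"grip":1},{"slide":[14,0,0],"turn":0,"grip":1},{"slide":[12,0,0],"turn":0,"grip":1},{"slide":[8,0,0],"turn":0,"grip":1},{"slide":[4,0,0],"turn":0,"grip":1},{"slide":[3,0,0],"turn":0,"grip":1}]}}

```text
time_s: 8.2
ee_pos: [0.5609, 0.0452, 0.0549]
orientation: [-3.141, -0.014, 3.137]
contact_force: [-71.9, -3.8, 37.8]
finger_gap: -0.0
```

Force is 72 N, so it hit something. I'll back off at once and look.

Call:
{"method": "jog_arm", "body": {"steps": [{"slide":[-10,0,0],"turn":0,"grip":1},{"slide":[-10,0,0],"turn":0,"grip":1}]}}

```text
time_s: 8.45
ee_pos: [0.5463, 0.0454, 0.0553]
orientation: [3.141, 0.001, 3.137]
contact_force: [0.1, 0.3, -0.1]
finger_gap: 0.007
```

```bash
python3 - <<'E'
from h import *
p,d=env.grab_frame("top");q=p[120:300,100:340];cv2.imwrite("pics/t5.png",cv2.resize(q,None,fx=3,fy=3))
np.save("top5.npy",d)
p,d,W=tip("s5")
cv2.imwrite("pics/s5c.png",cv2.resize(p[110:230,150:310],None,fx=5,fy=5,interpolation=cv2.INTER_CUBIC))
E
```

```text
ee [0.546  0.0453 0.0554] [-0.3  0.1  0.8]
68 223 227 [555.  66. 440.] | 69 221 229 [551.  64. 441.] | 70 221 232 [551.  58. 440.] | 71 220 233 [548.  54. 441.] | 72 218 233 [544.  54. 440.] | 73 220 236 [545.  46. 441.] | 74 220 237 [543.  41. 441.] | 75 223 238 [543.  36. 440.] | 76 226 235 [540.  33. 440.] | 77 226 235 [539.  30. 439.] | 78 228 233 [536.  28. 439.] | 80 230 231 [533.  25. 436.] | 160 243 243 [554.  28. 153.] | 161 242 243 [552.  28. 151.] | 162 232 237 [537.  46. 146.] | 163 232 239 [538.  43. 143.] | 164 232 240 [538.  41. 141.] | 165 232 242 [538.  38. 138.] | 166 232 243 [541.  39. 132.] | 167 233 243 [540.  37. 130.] | 168 233 243 [541.  38. 124.] | 169 233 243 [540.  38. 121.] | 170 233 243 [540.  37. 117.] | 171 233 243 [541.  39. 111.] | 172 232 243 [542.  43. 104.] | 173 231 243 [541.  44. 100.] | 174 230 243 [540.  46.  95.] | 175 231 244 [543.  45.  89.] | 176 232 245 [543.  41.  87.] | 177 233 247 [545.  37.  84.] | 178 232 246 [543.  36.  83.] | 179 232 243 [539.  38.  80.] | 180 232 243 [538.  40.  75.] | 181 232 242 [536.  44.  70.] | 182 232 241 [537.  50.  60.] | 183 233 239 [536.  48.  58.] | 184 232 241 [537.  46.  55.] | 185 233 242 [537.  42.  53.] | 186 232 241 [536.  47.  45.] | 187 233 242 [537.  44.  43.] | 188 233 243 [537.  42.  40.] | 189 232 242 [536.  44.  35.] | 190 238 243 [538.  32.  37.] | 191 237 242 [536.  35.  33.] | 192 239 242 [537.  32.  29.] | 193 240 242 [537.  30.  26.] | 194 240 242 [537.  30.  22.] |
```

View pics/s5c.png

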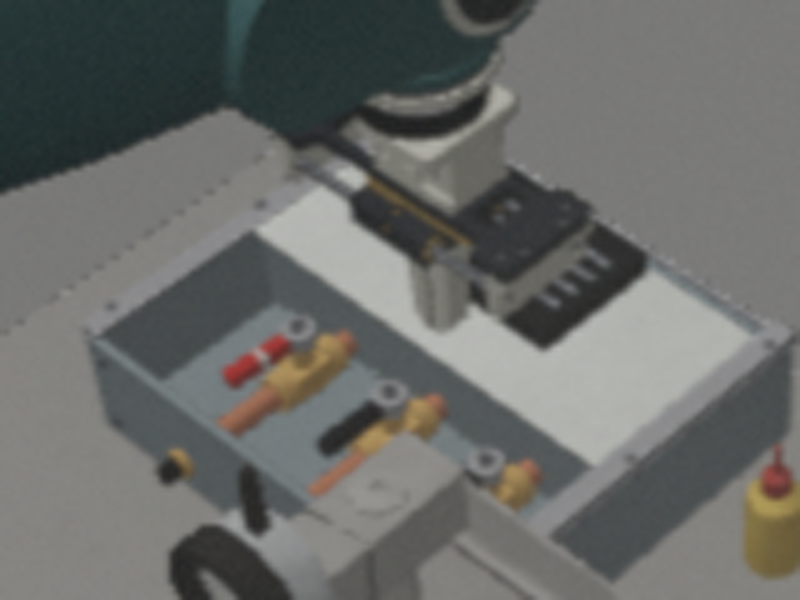

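View pics/t5.png

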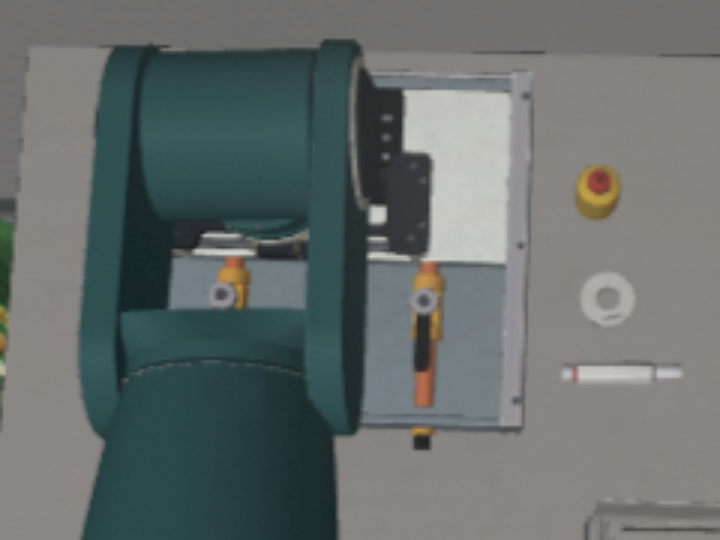

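```bash
python3 - <<'E'
from h import *
d=np.load("top5.npy")
for u in (224,230,245,255,262):
    col=[px2w("top",u,v,d=d[v,u]) for v in range(140,250)]
    k=[w for w in col if .079<w[2]<.09]
    print(u,"cover front x",min(w[0] for w in k).round(4),"back",max(w[0] for w in k).round(4),"y",k[0][1].round(3))
p,d=env.grab_frame("scene")
for l in("red_stem","red_grip","left_grip","right_grip","cover_push"):
    for cam in("scene","top"):
        for r in env.landmark_of(cam,l)[:3]:
            u,v=r["position"][0]*560,r["position"][1]*420
            w=px2w(cam,u,v,z=.094 if l=="cover_push" else .06);b=w[:2]-[.541,.045]
            print(l,cam,round(r["p"],2),round(u,1),round(v,1),w.round(4),"box",(b[0]-.011*b[1]).round(4),(b[1]+.011*b[0]).round(4))
E
```

```text
224 cover front x 0.5277 back 0.6765 y 0.01
230 cover front x 0.5276 back 0.6782 y -0.003
245 cover front x 0.5286 back 0.6779 y -0.04
255 cover front x 0.5286 back 0.6787 y -0.063
262 cover front x 0.5264 back 0.6758 y -0.08
red_stem scene 0.82 204.4 177.0 [0.4895 0.1359 0.06  ] box -0.0525 0.0903
red_stem top 0.64 178.2 217.8 [0.501  0.1163 0.06  ] box -0.0408 0.0708
red_grip scene 0.49 200.0 181.1 [0.4689 0.1332 0.06  ] box -0.073 0.0874
left_grip scene 0.62 236.0 210.1 [ 0.4592 -0.0291  0.06  ] box -0.081 -0.075
left_grip top 0.74 300.3 221.8 [ 0.4967 -0.1745  0.06  ] box -0.0419 -0.22
left_grip top 0.43 233.6 237.3 [ 0.4568 -0.0172  0.06  ] box -0.0835 -0.0631
right_grip scene 0.63 217.3 198.9 [0.4535 0.0421 0.06  ] box -0.0875 -0.0038
cover_push scene 0.85 244.4 166.8 [0.5778 0.0501 0.094 ] box 0.0367 0.0055
```

```bash
python3 - <<'E'
from h import *
for (u,v,z) in((150+545/5,110+348/5,.084),(150+545/5,110+330/5,.104),(150+645/5,110+262/5,.104)):
    print("blk",px2w("scene",u,v,z=z).round(4))
p=cv2.imread("pics/t5.png")[1::3,1::3]
for u in(140,145,150,155,160,165):
    g=p[:,u-0 if u<0 else u-0].astype(int) if False else p[:,u-100+100-100].astype(int) if False else None
full=p  # crop origin (100,120)
for u in(240,250,260):
    col=full[:,u-100].astype(int); print(u,[(v+120,col[v].tolist(),px2w("top",u,v+120,z=.084)[0].round(3)) for v in list(range(22,34))+list(range(84,92))])
p0=cv2.imread("pics/top0.png")
for u in(150,250):
  print("closed",u,[(v,p0[v,u].tolist(),px2w("top",u,v,z=.084)[0].round(3)) for v in list(range(192,200))+list(range(248,260))])
E
```

```text
blk [ 0.5748 -0.0122  0.084 ]
blk [ 0.5718 -0.016   0.104 ]
blk [ 0.6526 -0.022   0.104 ]
240 [(142, [124, 129, 130], np.float64(0.683)), (143, [124, 128, 130], np.float64(0.681)), (144, [150, 147, 148], np.float64(0.678)), (145, [128, 125, 127], np.float64(0.676)), (146, [129, 125, 118], np.float64(0.673)), (147, [128, 124, 115], np.float64(0.671)), (148, [129, 125, 115], np.float64(0.668)), (149, [115, 112, 104], np.float64(0.666)), (150, [177, 181, 180], np.float64(0.663)), (151, [188, 193, 192], np.float64(0.661)), (152, [187, 192, 191], np.float64(0.658)), (153, [187, 193, 192], np.float64(0.656)), (204, [74, 75, 76], np.float64(0.533)), (205, [106, 111, 112], np.float64(0.53)), (206, [150, 154, 153], np.float64(0.528)), (207, [97, 107, 134], np.float64(0.526)), (208, [80, 96, 137], np.float64(0.523)), (209, [79, 99, 147], np.float64(0.521)), (210, [79, 101, 150], np.float64(0.519)), (211, [74, 124, 171], np.float64(0.516))]
250 [(142, [127, 129, 133], np.float64(0.683)), (143, [127, 130, 134], np.float64(0.681)), (144, [136, 135, 136], np.float64(0.679)), (145, [159, 155, 156],
[... 2589 characters left out ...]
np.float64(0.555)), (196, [114, 110, 102], np.float64(0.552)), (197, [114, 113, 108], np.float64(0.55)), (198, [163, 166, 165], np.float64(0.548)), (199, [169, 174, 173], np.float64(0.545)), (248, [173, 177, 176], np.float64(0.43)), (249, [174, 179, 177], np.float64(0.428)), (250, [173, 178, 176], np.float64(0.426)), (251, [174, 178, 177], np.float64(0.423)), (252, [176, 180, 179], np.float64(0.421)), (253, [175, 181, 179], np.float64(0.419)), (254, [175, 180, 179], np.float64(0.416)), (255, [174, 179, 177], np.float64(0.414)), (256, [134, 135, 132], np.float64(0.412)), (257, [118, 115, 107], np.float64(0.41)), (258, [97, 96, 88], np.float64(0.407)), (259, [108, 104, 97], np.float64(0.405))]
```

The colour edges say the cover has travelled only about 116 mm of 125 mm. The hard stop came early, or the cover rebounded. I'll push again gently and read the force.

Call:
{"method": "jog_arm", "body": {"steps": [{"slide":[4,0,0],"turn":0,"grip":1},{"slide":[3,0,0],"turn":0,"grip":1},{"slide":[0,0,0],"turn":0,"grip":1}]}}

```text
time_s: 9.48
ee_pos: [0.5536, 0.0452, 0.0551]
orientation: [-3.142, -0.0, 3.137]
contact_force: [-0.8, 0.3, 0.3]
finger_gap: 0.005
```

Call:
{"method": "jog_arm", "body": {"steps": [{"slide":[2,0,0],"turn":0,"grip":1},{"slide":[2,0,0],"turn":0,"grip":1}]}}

```text
time_s: 9.72
ee_pos: [0.5575, 0.0452, 0.0552]
orientation: [-3.142, 0.0, 3.137]
contact_force: [0.1, 0.2, 0.4]
finger_gap: 0.005
```

Call:
{"method": "jog_arm", "body": {"steps": [{"slide":[2,0,0],"turn":0,"grip":1}]}}

```text
time_s: 9.85
ee_pos: [0.5595, 0.0452, 0.0551]
orientation: [-3.142, 0.0, 3.137]
contact_force: [-0.5, -0.0, -0.1]
finger_gap: 0.003
```

Call:
{"method": "jog_arm", "body": {"steps": [{"slide":[2,0,0],"turn":0,"grip":1}]}}

```text
time_s: 9.98
ee_pos: [0.5609, 0.0452, 0.0551]
orientation: [-3.142, -0.002, 3.137]
contact_force: [-15.6, 0.2, 10.8]
finger_gap: 0.007
```

There is a firm stop at TCP x≈0.5605 (15 N). I'll lift clear to the left so both cameras can see the whole box.

Call:
{"method": "jog_arm", "body": {"steps": [{"slide":[-10,0,0],"turn":0,"grip":1},{"slide":[-10,0,40],"turn":0,"grip":1},{"slide":[-10,30,50],"turn":0,"grip":1},{"slide":[-20,58,0],"turn":0,"grip":1},{"slide":[-20,58,0],"turn":0,"grip":1},{"slide":[-20,58,0],"turn":0,"grip":1},{"slide":[-20,58,0],"turn":0,"grip":1},{"slide":[-20,58,0],"turn":0,"grip":1},{"slide":[0,0,0],"turn":0,"grip":1}]}}

```text
time_s: 11.1
ee_pos: [0.4294, 0.368, 0.1449]
orientation: [3.141, -0.0, 3.141]
contact_force: [0.7, -0.2, 0.3]
finger_gap: 0.004
```

```bash
python3 - <<'E'
from h import *
p,d=env.grab_frame("top");cv2.imwrite("pics/t6.png",p);np.save("top6.npy",d)
cv2.imwrite("pics/t6c.png",cv2.resize(p[130:280,120:320],None,fx=4,fy=4,interpolation=cv2.INTER_CUBIC))
p,d=env.grab_frame("scene");cv2.imwrite("pics/s6.png",p);np.save("scene6.npy",d)
cv2.imwrite("pics/s6c.png",cv2.resize(p[110:230,150:310],None,fx=5,fy=5,interpolation=cv2.INTER_CUBIC))
for l in("red_stem","red_grip","left_grip","right_grip","cover_push"):
    for cam in("scene","top"):
        for r in env.landmark_of(cam,l)[:2]:
            u,v=r["position"][0]*560,r["position"][1]*420
            w=px2w(cam,u,v,z=.094 if l=="cover_push" else .06);b=w[:2]-[.541,.045]
            print(l,cam,round(r["p"],2),round(u,1),round(v,1),w.round(4),"box",(b[0]-.011*b[1]).round(4),(b[1]+.011*b[0]).round(4))
E
```

```text
red_stem scene 0.62 205.3 177.8 [0.489  0.1314 0.06  ] box -0.0529 0.0858
red_stem top 0.85 175.4 217.5 [0.5016 0.123  0.06  ] box -0.0402 0.0775
red_grip scene 0.65 197.1 181.7 [0.4616 0.1378 0.06  ] box -0.0805 0.092
red_grip top 0.75 211.3 207.1 [0.5283 0.0385 0.06  ] box -0.0126 -0.0067
red_grip top 0.73 408.6 214.1 [ 0.5197 -0.4316  0.06  ] box -0.016 -0.4768
left_grip scene 0.53 237.2 210.5 [ 0.4604 -0.0329  0.06  ] box -0.0798 -0.0788
left_grip top 0.72 236.9 238.9 [ 0.4532 -0.0251  0.06  ] box -0.087 -0.0711
left_grip top 0.68 205.4 188.5 [0.5734 0.0544 0.06  ] box 0.0322 0.0098
right_grip scene 0.68 215.8 195.7 [0.4594 0.0544 0.06  ] box -0.0817 0.0085
right_grip scene 0.68 200.7 181.3 [0.4698 0.1309 0.06  ] box -0.0722 0.0851
right_grip top 0.52 206.5 237.6 [0.455  0.0468 0.06  ] box -0.086 0.0008
cover_push scene 0.89 243.6 166.7 [0.5765 0.0521 0.094 ] box 0.0354 0.0075
cover_push top 0.95 204.0 189.9 [0.563 0.052 0.094] box 0.0219 0.0073
```

View pics/t6c.png

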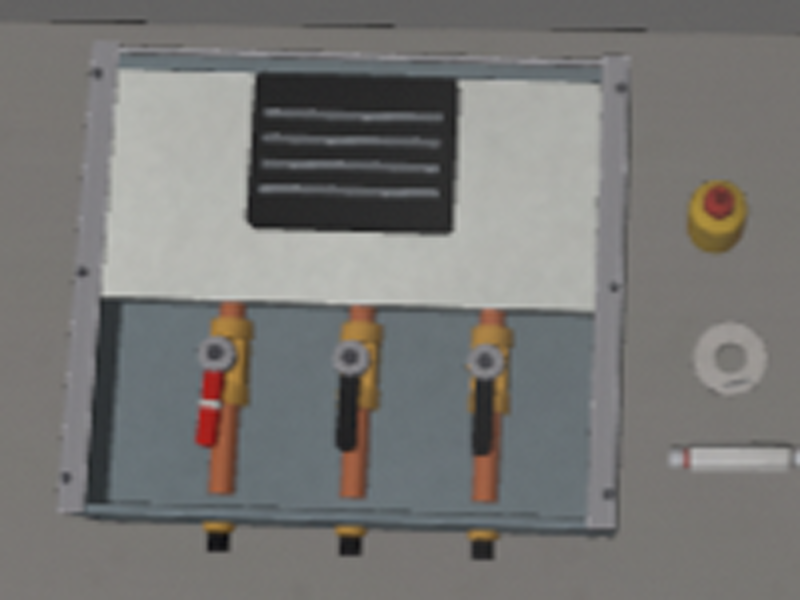

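View pics/s6c.png

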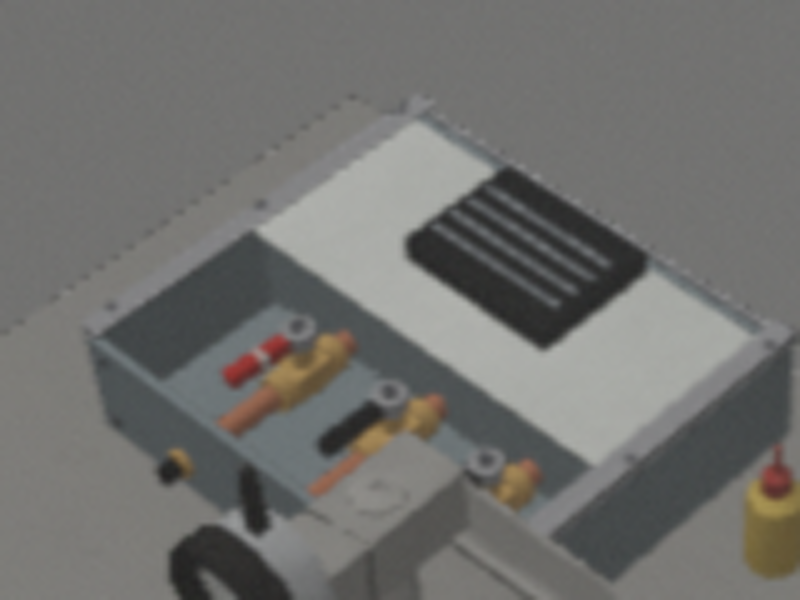

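Nothing blocks the cover's path. A blue-grey strip remains behind it at rows 55–80 of the crop. The red lever is the left one, pointing to the front and turned slightly left. I'll measure the cover travel exactly by depth.

```bash
python3 - <<'E'
from h import *
c=env.get_calibration("top");K=np.array(c["intrinsics"]);T=np.array(c["cam_to_world"])
def Wm(d):
    v,u=np.mgrid[:420,:560];P=(np.linalg.inv(K)@np.stack([u.ravel(),v.ravel(),np.ones(u.size)]))*d.ravel()
    return (T[:3,:3]@P+T[:3,3:]).T.reshape(420,560,3)
for f in("top0.npy","top6.npy"):
    d=np.load(f);W=Wm(d)
    m=np.zeros((420,560),bool);m[130:275,160:260]=True;m&=(W[...,2]>.097)&(W[...,2]<.12)&(d>0)
    print(f,cv2.minAreaRect((W[m][:,:2]*1000).astype(np.float32)),W[m][:,2].mean())
    for u in(150,165,240,255):
        print(u,[(int(1000*W[v,u,0]),int(1000*W[v,u,2])) for v in range(139,156)])
W=Wm(np.load("top6.npy"))
p=cv2.imread("pics/t6.png")
hsv=cv2.cvtColor(p,cv2.COLOR_BGR2HSV)
m=np.zeros((420,560),bool);m[210:250,160:185]=True
red=m&((hsv[...,0]<6)|(hsv[...,0]>174))&(hsv[...,1]>150)
q=W[red];print("red px",red.sum(),(q.mean(0)*1000).round(1),(np.median(q,0)*1000).round(1))
for k in range(210,250):
    cc=np.where(red[k])[0]
    if len(cc):print(k,cc.min(),cc.max(),(px2w("top",cc.mean(),k,z=.066)*1000).round(1)[:2],end=" | ")
# stem circles: high points in bay
m=np.zeros((420,560),bool);m[205:250,150:265]=True;m&=(W[...,0]<.52)&(W[...,0]>.42)
for lo in(.07,.06):
    n,lab,st,ce=cv2.connectedComponentsWithStats((m&(W[...,2]>lo)&(W[...,2]<.1)).astype(np.uint8))
    for i in range(1,n):
        if st[i,4]>8:
            q=W[lab==i];print(lo,st[i],(q.mean(0)*1000).round(1),(q.max(0)*1000).round(),(q.min(0)*1000).round())
E
```

```text
top0.npy ((501.1386413574219, 45.563621520996094), (120.62080383300781, 92.48902893066406), 89.41612243652344) 0.10373123250050456
150 [(711, 3), (710, 0), (681, 83), (679, 84), (677, 82), (676, 77), (674, 76), (671, 78), (669, 77), (666, 76), (663, 80), (661, 77), (659, 77), (657, 74), (653, 79), (651, 76), (649, 74)]
165 [(713, 0), (710, 1), (708, 1), (678, 87), (678, 82), (677, 75), (674, 76), (672, 76), (668, 80), (667, 75), (664, 76), (662, 75), (660, 76), (657, 77), (654, 78), (653, 73), (650, 73)]
240 [(717, 0), (713, 1), (712, -3), (709, 0), (707, -3), (677, 85), (675, 84), (674, 78), (672, 79), (670, 77), (668, 75), (665, 78), (662, 77), (660, 76), (657, 77), (655, 75), (652, 80)]
255 [(717, 1), (714, 0), (713, -3), (707, 5), (707, -2), (678, 84), (677, 79), (674, 81), (673, 75), (670, 77), (668, 78), (665, 79), (663, 75), (660, 80), (657, 79), (656, 76), (653, 77)]
top6.npy ((615.9283447265625, 43.8787727355957), (120.57386016845703, 93.36138153076172), 89.03009033203125) 0.10371665032224282
150 [(713, 0), (710, 0), (681, 85), (678, 86), (677, 81), (675, 81), (673, 77), (67
[... 746 characters left out ...]
 126.6] | 224 171 175 [485.2 126.5] | 225 171 175 [482.8 126.4] | 226 171 175 [480.4 126.3] | 227 171 174 [478.  127.3] | 228 171 174 [475.6 127.2] | 229 171 174 [473.3 127.1] | 232 170 172 [466.1 130.2] | 233 170 174 [463.8 127.8] | 234 170 174 [461.4 127.6] | 235 170 174 [459.  127.5] | 236 170 173 [456.6 128.6] | 237 170 173 [454.3 128.4] | 238 169 173 [451.9 129.5] | 239 169 173 [449.5 129.4] | 240 169 173 [447.2 129.2] | 241 172 172 [444.9 126.8] | 0.06 [169 214  11  28 168] [480.7 126.2  65.2] [510. 135.  74.] [445. 114.  60.]
0.06 [204 215   9  28 163] [479.   45.4  65.3] [509.  54.  74.] [444.  35.  60.]
0.06 [237 216  10  28 162] [478.5 -34.4  65.5] [508. -24.  72.] [443. -46.  60.]
```

The block centre sits at x=0.616, which is +75 mm in the box frame. If the plate is centred over the bay when closed (-138 to 0), that is 0.125 open. It also met a firm stop twice at the same place, so I take the cover as fully back; it started about 10 mm open. The red stem fits (0.500, 0.1255), the lever is at ≈0.06–0.1 rad, and the black levers are at y≈0.045 and -0.035. Now I'll move above the gap to the right of the red lever.

Call:
{"method": "jog_arm", "body": {"steps": [{"slide":[3,-50,0],"turn":0,"grip":1},{"slide":[3,-50,0],"turn":0,"grip":1},{"slide":[3,-50,0],"turn":0,"grip":1},{"slide":[3,-50,0],"turn":0,"grip":1},{"slide":[3,-50,0],"turn":0,"grip":1},{"slide":[2,-27,0],"turn":0,"grip":1},{"slide":[0,0,-30],"turn":0,"grip":1},{"slide":[0,0,-30],"turn":0,"grip":1},{"slide":[0,0,0],"turn":0,"grip":1}]}}

```text
time_s: 12.82
ee_pos: [0.4473, 0.0879, 0.0835]
orientation: [-3.141, -0.003, 3.136]
contact_force: [-0.6, -0.4, -0.2]
finger_gap: 0.005
```

```bash
python3 - <<'E'
from h import *
p,d,W=tip("s7")
cv2.imwrite("pics/s7c.png",cv2.resize(p[110:230,150:310],None,fx=5,fy=5,interpolation=cv2.INTER_CUBIC))
E
```

```text
ee [0.448  0.0881 0.0852] [-0.6  1.   0.3]
69 181 183 [457. 108. 468.] | 70 177 185 [452. 106. 469.] | 71 176 186 [450. 103. 469.] | 72 174 190 [448.  98. 469.] | 73 174 192 [447.  93. 469.] | 74 176 194 [448.  87. 469.] | 75 178 195 [448.  82. 469.] | 76 178 194 [445.  79. 469.] | 77 181 193 [444.  75. 468.] | 78 182 191 [441.  74. 468.] | 79 183 191 [439.  72. 467.] | 80 185 188 [437.  70. 466.] | 81 188 188 [437.  65. 466.] | 165 205 205 [448.  67. 186.] | 167 198 201 [439.  82. 175.] | 168 196 202 [440.  86. 168.] | 169 196 204 [440.  82. 166.] | 170 196 205 [441.  82. 162.] | 171 197 206 [442.  80. 158.] | 172 197 207 [443.  79. 154.] | 173 197 208 [444.  80. 149.] | 174 197 208 [444.  81. 144.] | 175 197 208 [444.  81. 140.] | 176 198 208 [444.  79. 138.] | 177 198 208 [443.  79. 135.] | 178 199 207 [442.  78. 132.] | 179 200 205 [441.  79. 128.] | 180 202 204 [439.  76. 127.] | 181 202 202 [439.  81. 120.] |
```

View pics/s7c.png

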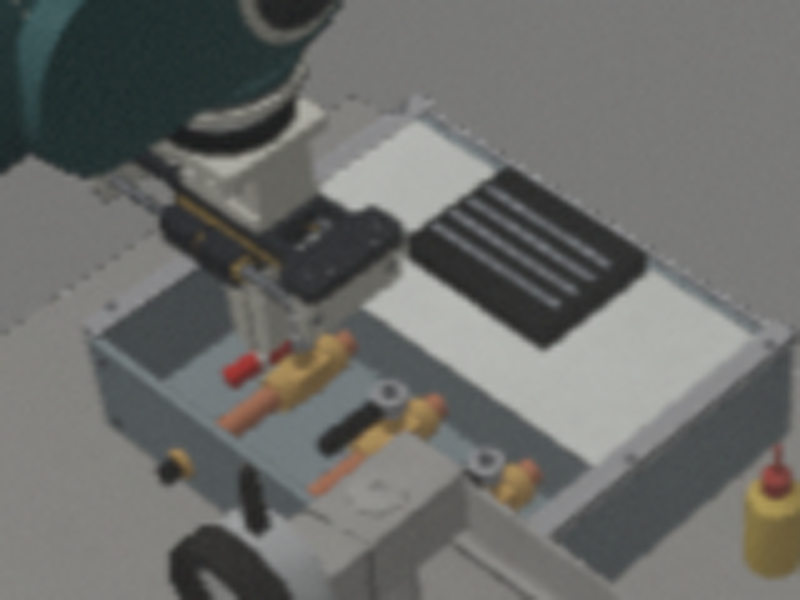

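The tip is at ~0.123 for a reported 0.085, so the offset is consistent. It hangs over the gap between the red and middle levers. Now I'll descend.

Call:
{"method": "jog_arm", "body": {"steps": [{"slide":[0,2,-25],"turn":0,"grip":1},{"slide":[0,0,-25],"turn":0,"grip":1},{"slide":[0,0,-12],"turn":0,"grip":1},{"slide":[0,0,-7],"turn":0,"grip":1},{"slide":[0,0,0],"turn":0,"grip":1}]}}

```text
time_s: 13.5
ee_pos: [0.4486, 0.0902, 0.0166]
orientation: [3.142, 0.0, 3.137]
contact_force: [-0.1, 0.3, -0.1]
finger_gap: 0.006
```

```bash
python3 - <<'E'
from h import *
p,d,W=tip("s8")
cv2.imwrite("pics/s8c.png",cv2.resize(p[110:230,150:310],None,fx=5,fy=5,interpolation=cv2.INTER_CUBIC))
E
```

```text
ee [0.4488 0.0903 0.0169] [-0.1  0.1  0.5]
91 185 185 [459. 114. 402.] | 92 184 187 [457. 110. 402.] | 93 181 189 [453. 108. 402.] | 94 181 192 [452. 102. 403.] | 95 179 193 [450. 100. 402.] | 96 178 194 [448.  96. 402.] | 97 180 197 [449.  90. 401.] | 98 183 198 [448.  84. 402.] | 99 183 198 [447.  81. 401.] | 100 185 195 [443.  78. 402.] | 101 185 195 [442.  75. 401.] | 102 186 192 [439.  76. 399.] | 103 189 192 [437.  70. 401.] | 104 191 191 [438.  70. 397.] | 181 208 208 [454.  74. 113.] | 182 207 208 [450.  71. 114.] | 183 202 208 [446.  78. 108.] | 184 199 204 [441.  87. 102.] | 185 199 205 [441.  87.  98.] | 186 199 206 [441.  87.  93.] | 187 199 208 [443.  87.  87.] | 188 200 209 [443.  81.  87.] | 189 200 210 [445.  81.  82.] | 190 200 210 [445.  82.  77.] | 191 200 210 [445.  84.  71.] | 192 201 210 [445.  81.  69.] | 193 202 209 [443.  80.  67.] | 194 202 208 [442.  82.  62.] | 195 203 207 [441.  82.  58.] | 196 205 205 [441.  83.  53.] |
```

View pics/s8c.png

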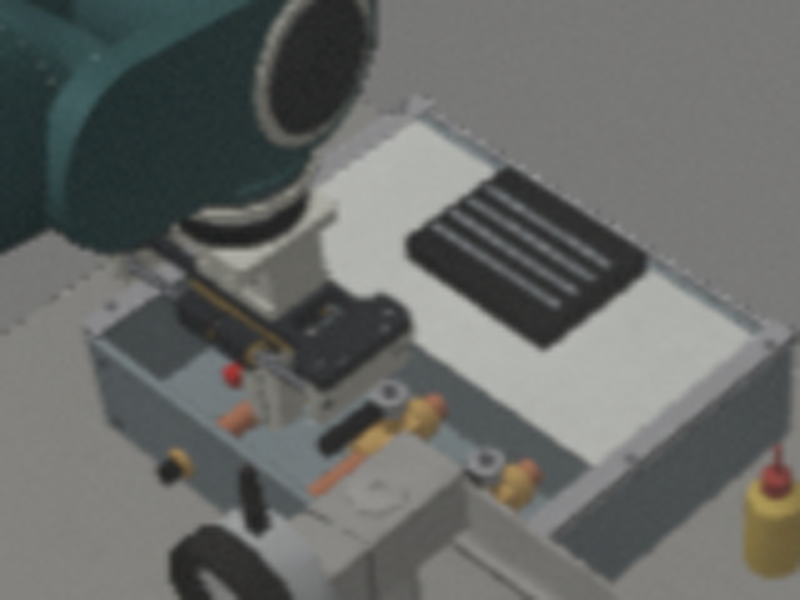

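The tip is at ≈0.053 to the right of the red lever, clear of the middle one. I'll sweep the lever round along its arc.

Call:
{"method": "jog_arm", "body": {"steps": [{"slide":[-2,6,-2],"turn":0,"grip":1},{"slide":[-1,6,0],"turn":0,"grip":1},{"slide":[0,7,0],"turn":0,"grip":1},{"slide":[0,7,0],"turn":0,"grip":1},{"slide":[2,6,0],"turn":0,"grip":1},{"slide":[2,6,0],"turn":0,"grip":1}]}}

```text
time_s: 14.3
ee_pos: [0.4492, 0.1286, 0.014]
orientation: [-3.142, -0.001, 3.137]
contact_force: [-3.8, -2.2, 1.4]
finger_gap: 0.006
```

Call:
{"method": "jog_arm", "body": {"steps": [{"slide":[4,6,0],"turn":0,"grip":1},{"slide":[4,6,0],"turn":0,"grip":1},{"slide":[5,4,0],"turn":0,"grip":1},{"slide":[6,4,0],"turn":0,"grip":1}]}}

```text
time_s: 14.8
ee_pos: [0.4686, 0.1486, 0.014]
orientation: [3.141, -0.0, 3.137]
contact_force: [-4.2, 1.8, -0.0]
finger_gap: 0.006
```

```bash
python3 - <<'E'
from h import *
p,d,W=tip("s9")
cv2.imwrite("pics/s9c.png",cv2.resize(p[110:230,150:310],None,fx=5,fy=5,interpolation=cv2.INTER_CUBIC))
E
```

```text
ee [0.4692 0.1489 0.0141] [-2.7  1.7 -1.1]
80 175 178 [479. 171. 397.] | 81 173 180 [476. 166. 398.] | 82 169 183 [471. 162. 399.] | 83 170 184 [470. 158. 399.] | 84 169 186 [468. 153. 399.] | 85 172 188 [469. 145. 399.] | 86 172 188 [467. 142. 399.] | 87 175 186 [465. 139. 399.] | 88 175 185 [462. 137. 398.] | 89 177 184 [460. 133. 399.] | 90 178 184 [460. 131. 396.] | 91 180 182 [457. 129. 396.] | 92 181 181 [455. 127. 395.] | 169 198 199 [469. 130. 113.] | 170 193 194 [461. 144. 106.] | 171 190 195 [462. 150.  97.] | 172 191 197 [460. 142.  99.] | 173 191 198 [461. 142.  94.] | 174 191 199 [462. 143.  89.] | 175 191 201 [464. 141.  85.] | 176 192 201 [464. 139.  82.] | 177 192 202 [465. 139.  77.] | 178 192 202 [465. 140.  72.] | 179 192 202 [465. 141.  67.] | 180 193 202 [465. 139.  64.] | 181 194 200 [463. 140.  61.] | 182 194 199 [462. 142.  55.] | 183 196 198 [461. 139.  54.] | 184 205 205 [481. 128.  41.] | 185 203 205 [479. 130.  38.] | 186 202 204 [476. 132.  33.] | 187 202 204 [475. 131.  31.] | 188 202 204 [471. 126.  33.] | 189 200 201 [461. 127.  36.] | 190 199 201 [459. 127.  33.] | 191 201 201 [460. 125.  29.] |
```

View pics/s9c.png

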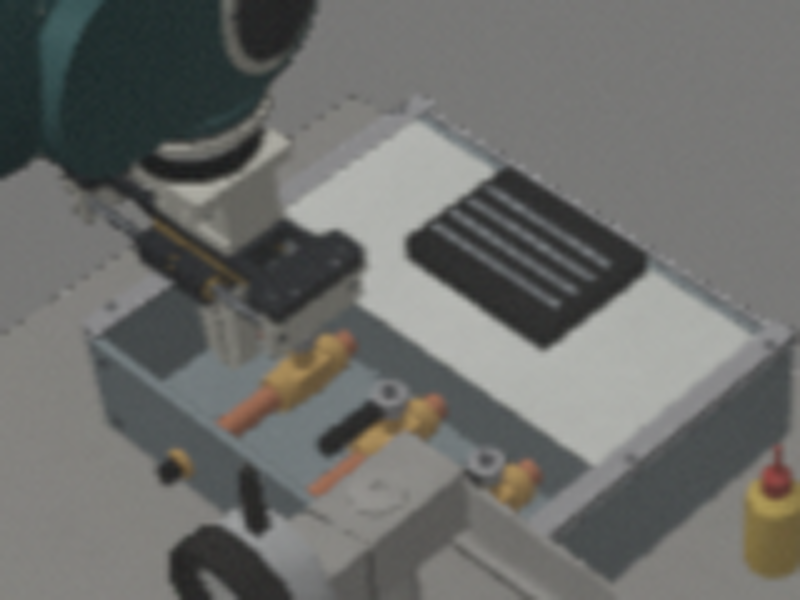

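Force is about 4 N as the lever turns, and it is hidden behind the fingers. I'll continue to the stop in small steps.

Call:
{"method": "jog_arm", "body": {"steps": [{"slide":[4,2,0],"turn":0,"grip":1},{"slide":[4,1,0],"turn":0,"grip":1},{"slide":[3,1,0],"turn":0,"grip":1}]}}

```text
time_s: 15.22
ee_pos: [0.4796, 0.1523, 0.0141]
orientation: [3.141, 0.0, 3.137]
contact_force: [-3.8, 2.5, -0.6]
finger_gap: 0.006
```

Call:
{"method": "jog_arm", "body": {"steps": [{"slide":[2,0,0],"turn":0,"grip":1}]}}

```text
time_s: 15.35
ee_pos: [0.4816, 0.1523, 0.0142]
orientation: [3.141, 0.0, 3.137]
contact_force: [-4.2, 2.2, -0.9]
finger_gap: 0.005
```

Call:
{"method": "jog_arm", "body": {"steps": [{"slide":[2,0,0],"turn":0,"grip":1}]}}

```text
time_s: 15.48
ee_pos: [0.4835, 0.1522, 0.0142]
orientation: [3.141, 0.0, 3.137]
contact_force: [-4.1, 2.5, 0.1]
finger_gap: 0.006
```

Call:
{"method": "jog_arm", "body": {"steps": [{"slide":[2,0,0],"turn":0,"grip":1}]}}

```text
time_s: 15.6
ee_pos: [0.4853, 0.1523, 0.0142]
orientation: [3.141, -0.0, 3.137]
contact_force: [-12.5, 3.8, 2.9]
finger_gap: 0.004
```

Call:
{"method": "jog_arm", "body": {"steps": [{"slide":[1.5,0,0],"turn":0,"grip":1}]}}

```text
time_s: 15.72
ee_pos: [0.4854, 0.1523, 0.0141]
orientation: [3.142, -0.004, 3.137]
contact_force: [-25.7, 3.5, 12.2]
finger_gap: 0.003
```

Call:
{"method": "jog_arm", "body": {"steps": [{"slide":[1.5,0,0],"turn":0,"grip":1}]}}

```text
time_s: 15.85
ee_pos: [0.4855, 0.1523, 0.0139]
orientation: [-3.141, -0.007, 3.137]
contact_force: [-38.3, 2.5, 20.3]
finger_gap: 0.008
```

The force rises with no further motion, so the lever is at its stop. I'll back off, lift and clear the view.

Call:
{"method": "jog_arm", "body": {"steps": [{"slide":[-8,0,0],"turn":0,"grip":1},{"slide":[-8,0,0],"turn":0,"grip":1},{"slide":[0,0,40],"turn":0,"grip":1},{"slide":[0,0,50],"turn":0,"grip":1},{"slide":[0,0,40],"turn":0,"grip":1},{"slide":[0,50,0],"turn":0,"grip":1},{"slide":[-10,55,0],"turn":0,"grip":1},{"slide":[-10,55,0],"turn":0,"grip":1},{"slide":[-10,55,0],"turn":0,"grip":1},{"slide":[0,0,0],"turn":0,"grip":1}]}}

```text
time_s: 17.1
ee_pos: [0.4414, 0.3698, 0.1439]
orientation: [3.142, 0.0, 3.14]
contact_force: [0.1, -0.0, -0.6]
finger_gap: 0.004
```

```bash
python3 - <<'E'
from h import *
p,d=env.grab_frame("top");cv2.imwrite("pics/t10c.png",cv2.resize(p[130:280,120:320],None,fx=4,fy=4,interpolation=cv2.INTER_CUBIC))
hsv=cv2.cvtColor(p,cv2.COLOR_BGR2HSV)
red=((hsv[...,0]<6)|(hsv[...,0]>174))&(hsv[...,1]>150);red[:205]=0;red[250:]=0;red[:,:140]=0;red[:,190:]=0
v,u=np.where(red);w=np.array([px2w("top",a,b,z=.066)[:2]*1000 for a,b in zip(u,v)])
print(len(w),cv2.minAreaRect(w.astype(np.float32)),cv2.fitLine(w.astype(np.float32),cv2.DIST_L2,0,.01,.01).ravel())
for a in (240,250):print([(k,int(p[k,a].mean())) for k in range(146,153)],[(k,int(p[k,a].mean())) for k in range(203,211)])
p,d=env.grab_frame("scene");cv2.imwrite("pics/s10c.png",cv2.resize(p[110:260,140:340],None,fx=4,fy=4,interpolation=cv2.INTER_CUBIC))
print(env.observe()["ee_pos"],env.observe()["contact_force"])
E
```

```text
67 ((498.9362487792969, 159.19505310058594), (9.576444625854492, 40.49732971191406), 1.0247018337249756) [8.2247080e-03 9.9996620e-01 4.9927197e+02 1.5832533e+02]
[(146, 109), (147, 110), (148, 110), (149, 98), (150, 159), (151, 169), (152, 169)] [(203, 174), (204, 175), (205, 177), (206, 176), (207, 112), (208, 96), (209, 99), (210, 100)]
[(146, 105), (147, 105), (148, 107), (149, 108), (150, 169), (151, 173), (152, 171)] [(203, 175), (204, 176), (205, 176), (206, 177), (207, 98), (208, 78), (209, 104), (210, 109)]
[0.44219298 0.36716976 0.14400226] [-0.44311652 -0.80572607 -1.0286637 ]
```

View pics/t10c.png

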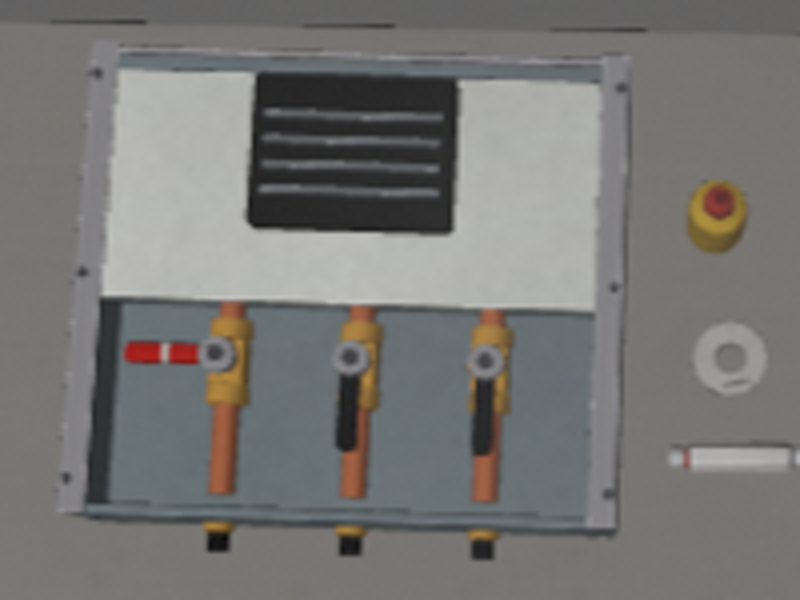

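View pics/s10c.png

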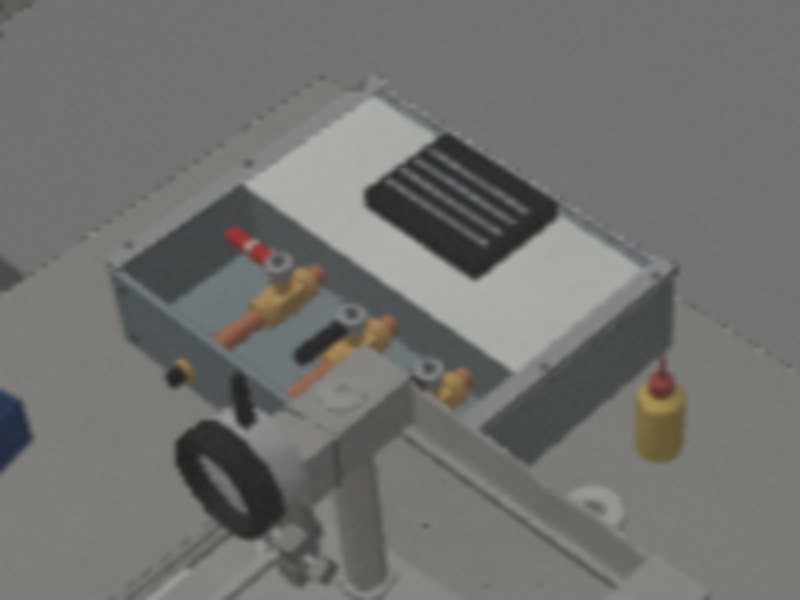

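The red lever lies along the box's y axis: fitted direction (0.008, 1.0) against the box's (0.011, 1). Both black levers point to the front, and the cover and loose parts are where they were. Handing in.

```bash
python3 - <<'E'
from h import *
print(env.sign_off(),env.observe()["time_s"])
E
```

```text
the job is handed in; nothing more can be done
the job is handed in; nothing more can be done
```

I pushed the cover back to its stop with the closed fingertips, then pushed the red lever (the left valve) round to its stop. I then moved the arm clear and handed in at about 17 s.

**Last checks**
- **Red lever:** it lies across the box within about 0.003 rad. At its stop the force rose to 38 N with no further movement.
- **Black levers:** both still point to the front.
- **Bench:** the oil bottle, ring gauge and plug gauge are unmoved in the last pictures. I did not look at the setting master or tape roll again, but the arm never went near them.

**What disagreed or went wrong**
- **Tool height:** the fingertips were about 37 mm higher than the robot reported. My first push therefore passed over the block without touching it. I measured the offset in the depth images and corrected for it.
- **Cover travel:** the cover moved only about 115 mm, not 125 mm. It met a firm stop twice at the same place. Its final position fits "fully open" if it started about 10 mm open, but that is my reading of the geometry, not something I could confirm.
- **Force peak:** the wrist reached about 72 N when the cover first hit its stop, below the 120 N limit.

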